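Turn the upside-down ramekin mouth-up on the pastry board

ROBOT

A 6-joint arm with a two-finger parallel gripper is mounted at the origin on the work surface. World frame = base frame: x ahead of the robot, y to its left, z up, the work surface at z = 0. Lengths are in m, angles in rad, forces in N, time in s.
With the tool pointing down it reaches from about 0.25 to 0.775 m from the base axis. Payload 8.9 kg.
Tool frame: the origin (TCP) lies on the centre line of the jaws, within the pads' length; the fingertips stand 17 mm ahead of it and the grasp point (between the pads) lies 2 mm behind it; z points along the fingers, y is the line along which they close (so a half turn about z gives the same grasp; the last joint's range is limited). The gripper opens to 85 mm and grips with 20 to 120 N. Pads are 22 mm wide; open, the fingers measure 114 mm over their backs; the gripper's body (76 mm by 85 mm) begins 54 mm behind the grasp point. The pads swing forward as they close: fully open they stand 13 mm farther back than shut.
Start: joints at [-1.417, 0.291, -0.153, 1.127, 0, 1.431], TCP at [0.152, -0.503, 0.248] pointing down, gripper open.
Joint ranges: [-2.52, 2.52], [-0.91, 1.74], [-1.3, 1.37], [-1.96, 2.02], [-1.52, 1.47], [-3.14, 3.14]. Speed limits (rad/s): [2.22, 2.22, 2.79, 3.14, 3.14, 3.14].

INTERFACE

Orientations are given as a unit quaternion [x, y, z, w].
In Python, from workcell import ctrl gives the robot as it stands. Calls block until the motion is done:
- ctrl.reach(position, orientation): joint-space move of the TCP to a pose.
- ctrl.servo_line(position, rate=0.15, rotation=None, guard=None): straight line of the TCP; rotation=None keeps the orientation; rate is the mean speed in m/s. With guard (N) it stops when the force on the tool has changed by that much, and returns True; else False.
- ctrl.movej(angles): joint-space move.
- ctrl.gripper_to(opening): finger opening in m; the grip force is fixed at half the most; returns when the fingers have stopped.
- ctrl.dwell(seconds).
- ctrl.solve_ik(position, orientation): joint angles nearest the present ones, or None.
- ctrl.state(): the state.
- ctrl.read_camera(name): name is "scene" or "top" or "wrist"; returns a dict with "pixels" (400x640x3 uint8, blue, green, red), "fx", "fy", "cx", "cy" (pixels), "distortion" ([k1, k2, p1, p2, k3] as OpenCV has them; the pictures are not rectified), "xyz" and "orientation" of the camera in the world. Camera axes: x right, y up, looking along -z (the intrinsics and any distortion apply to the point x, -y, -z); pixel columns grow to the right and rows downward; lengths in m; the calibration is good to about 2 mm. A picture is of the moment at which its call begins. There is no depth.
A pose or a line that the arm cannot do raises ctrl.IKError and nothing moves.
- ctrl.close_job(): hands the job in; it is judged then, once.
Trained networks look in the newest picture that a camera, given by its name, has taken for a name from the list of things; names that differ only in an ending like _2 or _b are one class to them, and where a whole thing is asked for, a point or a joint stands for the part that bears it (a point fixed in the world has none). Each returns a list of dicts, best first, with "score" (0 to 1); they miss things now and then, are a little off and sometimes report something else, mostly with a low value. They report only what shows in the picture. A call takes as long as a camera call.
- ctrl.find_in(thing, camera): "box" ([centre column, centre row, width, height] in pixels, round what is visible of it).
- ctrl.masks_of(thing, camera): "pixels" (400x640 bool, what is visible of it) and "box" ([centre column, centre row, width, height] in pixels, round what is visible of it).
- ctrl.landmark_of(thing, camera): "centre" ([column, row] in pixels: a listed point, or the origin of a listed thing).
The state is a dict: "time": time; "joints": joint angles; "qvel": joint speeds; "joint_torque": joint torques, N m; "ee_pos": TCP position; "tcp_rot": TCP orientation; "ft_force": force on the tool from outside, world axes, zero at the start; "torque": the same for the moment, N m; "finger_gap": finger opening in m; "gripper_force": force on a finger pad.
Only numpy, scipy, OpenCV 4.12 (cv2) and the standard library are available. Lean on these libraries where they do the work, as an engineer would, in place of code of your own. Each camera call takes 0.05 s, during which the arm holds its last target. There are 200 camera calls.

TASK

Two small white ramekins stand on the dark wooden board and one of them is upside down. Turn that one over and set it down gently on the board, standing mouth-up on its foot, without dropping it from the air. Leave the other ramekin, the upturned steel mixing bowl and the single lemon tart on the counter near it where they are.

Things in the scene. Friction and masses are not known exactly. Their poses are not given: they have to be found in the camera images.
- ramekin: To turn over: round, straight-sided, white ceramic, 66 mm across, 32 mm tall, wall 4, base 10 mm thick, 150 g. Origin: centre of its foot's underside; z from foot to mouth. Starts mouth-down: origin 32 mm above the board's top, z down. Bottom-heavy (mass centre 10 mm from the foot, foot 63 mm across, 3 mm bevel): freed with the foot's edge on the board, it rocks home if under 60 deg from upright.
- twin: The other ramekin, of the same shape and size, already mouth-up on the same board, about 200 mm away. Origin at the centre of its underside, z up to the mouth. It must be left alone.
- board: Dark wooden serving board, fixed to the marble counter, 260 mm (its x) by 380 mm (its y), 15 mm thick. Origin at the centre of its underside, on the counter (z = 0); its top is 15 mm above.
- mixing_bowl: Steel mixing bowl standing upside down on the counter beyond one end of the board, 116 mm across the rim, 55 mm tall; origin at the centre of its foot (now its top, 55 mm above the counter), z pointing down. It must be left as it is.
- tart: Round lemon tart on a thin gold card, on the counter beyond the other end of the board: card 104 mm across, tart 86 mm across, 38 mm tall with its berry; origin at the centre of its underside, z up. It must be left as it is.

How it is judged:
By the outcome, as a careful person would: the job done as asked, in the order asked, and still so for the second after the job is handed in, with the robot touching nothing.
It also fails if it takes over 38 s, if anything falls off the work surface, if the arm or the gripper's body presses on something with over 40 N, if the wrist force passes 120 N, or if a joint passes its speed limit or range.

## Working session

There is one attempt and no reset: what is moved stays moved. The work goes in short steps, each a Python script; the robot and the scene stay as the last script left them, time stands still between calls to the robot, and variables do not carry over. Pictures are saved under pics/ and viewed, at most 13 in all, crops included, and the job is handed in when it is done.

```bash
mkdir -p pics; ls; python3 - <<'E'
from workcell import ctrl
import cv2, numpy as np
for c in ["scene","top"]:
    p=ctrl.read_camera(c); cv2.imwrite(f"pics/{c}0.png",p["pixels"])
    print(c,p["xyz"],p["orientation"],p["fx"],p["cx"],p["cy"],p["distortion"])
    for t in ["ramekin","twin","board","mixing_bowl","tart"]:
        print(t,[(np.round(d["box"],1).tolist(),round(d["score"],2)) for d in ctrl.find_in(t,c)],[(np.round(d["centre"],1).tolist(),round(d["score"],2)) for d in ctrl.landmark_of(t,c)])
print(ctrl.state()["time"],ctrl.state()["tcp_rot"])
E
```

```text
pics
workcell.py
scene [ 1.11404335 -1.10472148  0.95437086] [0.4470439  0.12283792 0.21094128 0.86056166] 512.8166016942736 312.4765570101231 196.43442433823148 [-0.1377481  0.         0.         0.         0.       ]
ramekin [([324.5, 194.2, 22.7, 15.2], 0.63)] [([322.9, 191.4], 0.8)]
twin [([320.9, 236.7, 22.9, 21.7], 0.63)] [([319.7, 238.1], 0.59)]
board [([320.5, 221.8, 115.0, 87.7], 0.6)] [([327.1, 219.1], 0.92)]
mixing_bowl [([348.4, 153.3, 36.8, 23.2], 0.8)] [([348.1, 142.7], 0.95)]
tart [([236.4, 300.2, 38.3, 32.4], 0.76)] [([240.0, 302.1], 0.85)]
top [ 0.43652883 -0.01820958  1.34915586] [-0.01926067  0.01942366  0.71151733 -0.70213591] 439.84617155708014 321.0562520381958 192.70653334217482 [0.00315734 0.         0.         0.         0.        ]
ramekin [([284.6, 203.1, 23.5, 19.4], 0.79), ([186.6, 216.6, 38.1, 37.8], 0.44)] [([282.4, 201.1], 0.89)]
twin [([347.8, 168.6, 16.6, 24.4], 0.89)] [([347.7, 169.1], 0.88)]
board [] [([311.0, 188.6], 0.79)]
mixing_bowl [([187.9, 216.8, 39.1, 35.9], 0.8)] []
tart [([446.6, 198.7, 33.2, 34.3], 0.63)] [([445.5, 197.0], 0.93)]
1.1 [9.89301633e-01 1.45884470e-01 2.43477901e-05 9.99355352e-06]
```

```bash
cat > h.py <<'E'
from workcell import ctrl
import cv2, numpy as np
from scipy.spatial.transform import Rotation as R
def ray(p,uv):
    K=np.array([[p["fx"],0,p["cx"]],[0,p["fy"],p["cy"]],[0,0,1]])
    x,y=cv2.undistortPoints(np.array([[uv]],float),K,np.array(p["distortion"]))[0,0]
    d=R.from_quat(p["orientation"]).apply([x,-y,-1]); return np.array(p["xyz"]),d/np.linalg.norm(d)
def tri(rs):
    A=sum(np.eye(3)-np.outer(d,d) for o,d in rs); b=sum((np.eye(3)-np.outer(d,d))@o for o,d in rs)
    x=np.linalg.solve(A,b); return x,[np.linalg.norm((np.eye(3)-np.outer(d,d))@(x-o)) for o,d in rs]
def atz(r,z): o,d=r; return o+d*(z-o[2])/d[2]
E
python3 - <<'E'
from h import *
a=cv2.imread("pics/scene0.png")[100:350,180:500]; b=cv2.imread("pics/top0.png")[100:300,150:490]
a=cv2.resize(a,(640,500)); cv2.imwrite("pics/s1.png",a); cv2.imwrite("pics/t1.png",cv2.resize(b,(680,400)))
S=ctrl.read_camera("scene");T=ctrl.read_camera("top")
for n,s,t,z in [("ram",(322.9,191.4),(282.4,201.1),.047),("twin",(319.7,238.1),(347.7,169.1),.015),("board",(327.1,219.1),(311,188.6),0),("bowl",(348.1,142.7),(187.9,216.8),.055),("tart",(240,302.1),(445.5,197),0)]:
    print(n,tri([ray(S,s),ray(T,t)]),atz(ray(S,s),z),atz(ray(T,t),z))
E
```

```text
ram (array([0.48416208, 0.096633  , 0.03191021]), [np.float64(0.001002361178868841), np.float64(0.0010023611788688228)]) [0.49367168 0.07638157 0.047     ] [0.48446884 0.09582825 0.047     ]
twin (array([ 0.57786591, -0.10210263,  0.01984825]), [np.float64(0.0024982822319428596), np.float64(0.002498282231942928)]) [ 0.57302504 -0.09835804  0.015     ] [ 0.58054068 -0.101125    0.015     ]
board (array([ 0.53053914,  0.01567532, -0.00938071]), [np.float64(0.007454800131466259), np.float64(0.007454800131466427)]) [0.54229636 0.00903835 0.        ] [0.52346719 0.01172626 0.        ]
bowl (array([0.44257642, 0.37114205, 0.0629973 ]), [np.float64(0.0010147058011553047), np.float64(0.0010147058011554387)]) [0.43732093 0.38513013 0.055     ] [0.44173202 0.37302463 0.055     ]
tart (array([ 0.49563508, -0.39963711, -0.00434005]), [np.float64(0.00403185821989798), np.float64(0.004031858219898019)]) [ 0.50206123 -0.40097746  0.        ] [ 0.49214977 -0.40077018  0.        ]
```

View pics/s1.png

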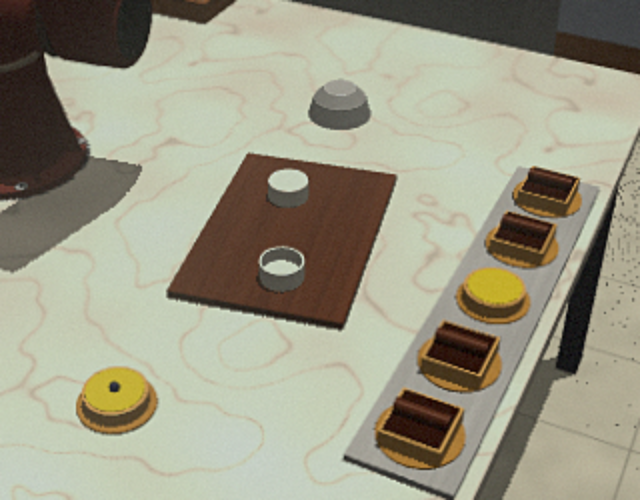

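View pics/t1.png

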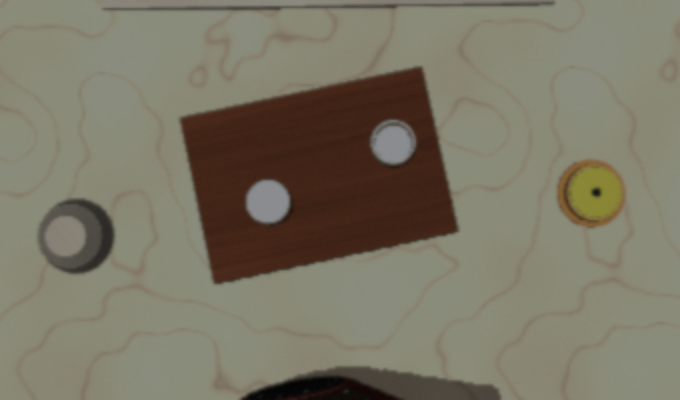

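The scene view shows the mouth-down ramekin near crop (288,187) and the twin mouth-up near (282,268). The top view has the ramekin at crop (268,202) and the twin at (393,142), so the detections match. The bowl and tart are about 280 mm or more from the ramekin.

Next I'll scan for a feasible flip plane, turning about the closing axis from tilt −66° to +68°.

```bash
cat >> h.py <<'E'
def tool(phi,t):
    "tool z tilted t (rad) from straight down, pointing towards horizontal heading phi; y horizontal, normal to the plane"
    z=np.array([np.sin(t)*np.cos(phi),np.sin(t)*np.sin(phi),-np.cos(t)]); y=np.array([-np.sin(phi),np.cos(phi),0])
    return np.column_stack([np.cross(y,z),y,z])
def quat(M,flip=0): return (R.from_matrix(M)*R.from_euler('z',np.pi*flip)).as_quat()
E
python3 - <<'E'
from h import *
W=ctrl.read_camera("wrist"); s=ctrl.state(); Rt=R.from_quat(s["tcp_rot"])
print("cam in tool",Rt.inv().apply(np.array(W["xyz"])-s["ee_pos"]),(Rt.inv()*R.from_quat(W["orientation"])).as_matrix().round(2).tolist(),W["fx"])
c=np.array([.484,.093,0])
D=np.deg2rad
for pd in range(-180,180,15):
  for f in (0,1):
    js=[]
    for t,z in [(66,.040),(66,.1),(40,.12),(0,.12),(-40,.12),(-68,.1),(-68,.042)]:
        M=tool(D(pd),D(t)); js.append(ctrl.solve_ik(c+[0,0,z]-M[:,2]*.006,quat(M,f)))
    if all(j is not None for j in js):
        J=np.array(js); print(pd,f,np.abs(np.diff(J,axis=0)).max(1).round(2),J[0].round(2),J[-1].round(2))
print(ctrl.state()["time"])
E
```

```text
cam in tool [ 0.08423146 -0.0006048  -0.12443326] [[-0.0, 0.95, 0.33], [1.0, 0.0, 0.0], [0.0, 0.33, -0.95]] 311.90264493947603
-120 0 [0.08 0.5  0.66 0.69 0.48 0.15] [ 0.4   1.29  0.54  1.89 -0.59  2.84] [-0.63  0.77 -0.84  0.22  1.17  1.29]
-120 1 [0.08 0.5  0.66 0.69 0.48 0.15] [ 0.4   1.29  0.54  1.89 -0.59 -0.3 ] [-0.63  0.77 -0.84  0.22  1.17 -1.86]
-105 0 [0.08 0.47 0.54 0.69 0.57 0.11] [ 0.48  1.18  0.31  1.68 -0.74  2.72] [-0.59  0.88 -0.52  0.85  1.07  0.83]
-105 1 [0.08 0.47 0.54 0.69 0.57 0.11] [ 0.48  1.18  0.31  1.68 -0.74 -0.42] [-0.59  0.88 -0.52  0.85  1.07 -2.31]
-90 0 [0.09 0.46 0.63 0.64 0.53 0.1 ] [ 0.55  1.07  0.05  1.41 -0.9   2.55] [-0.53  0.99 -0.24  1.23  0.93  0.57]
-90 1 [0.09 0.46 0.63 0.64 0.53 0.1 ] [ 0.55  1.07  0.05  1.41 -0.9  -0.59] [-0.53  0.99 -0.24  1.23  0.93 -2.57]
-75 0 [0.1  0.48 0.68 0.57 0.45 0.09] [ 0.6   0.95 -0.23  1.04 -1.04  2.28] [-0.45  1.09  0.01  1.51  0.78  0.41]
-75 1 [0.1  0.48 0.68 0.57 0.45 0.09] [ 0.6   0.95 -0.23  1.04 -1.04 -0.86] [-0.45  1.09  0.01  1.51  0.78 -2.73]
-60 0 [0.12 0.44 0.7  0.54 0.46 0.08] [ 0.63  0.81 -0.56 
[... 1065 characters left out ...]
0.91  2.59]
105 0 [0.09 0.41 0.57 0.68 0.53 0.09] [-0.44  1.06 -0.01  1.46  0.77 -2.69] [ 0.61  0.98 -0.2   1.09 -1.06 -0.8 ]
105 1 [0.09 0.41 0.57 0.68 0.53 0.09] [-0.44  1.06 -0.01  1.46  0.77  0.45] [ 0.61  0.98 -0.2   1.09 -1.06  2.34]
120 0 [0.09 0.42 0.54 0.7  0.47 0.11] [-0.35  1.16  0.23  1.68  0.62 -2.82] [ 0.64  0.83 -0.54  0.48 -1.17 -1.26]
120 1 [0.09 0.42 0.54 0.7  0.47 0.11] [-0.35  1.16  0.23  1.68  0.62  0.33] [ 0.64  0.83 -0.54  0.48 -1.17  1.88]
135 0 [0.08 0.46 0.68 0.65 0.53 0.16] [-0.26  1.26  0.46  1.87  0.47 -2.91] [ 0.64  0.78 -0.94 -0.49 -1.16 -1.94]
135 1 [0.08 0.46 0.68 0.65 0.53 0.16] [-0.26  1.26  0.46  1.87  0.47  0.23] [ 0.64  0.78 -0.94 -0.49 -1.16  1.2 ]
1.25
```

```bash
python3 - <<'E'
from h import *
phi=np.deg2rad(-110); M=tool(phi,0); q=quat(M,1); u=np.array([np.cos(phi),np.sin(phi),0])
c=np.array([.484,.093,.20]); rs=[];rm=[]
v=M[:,1]
for k,off in enumerate([0*u, -.07*v+.03*u]):
    (ctrl.reach if k==0 else lambda p,q:ctrl.servo_line(p,rate=.2))(c+off,q)
    if k==0: p=ctrl.read_camera("scene"); cv2.imwrite("pics/s2.png",cv2.resize(p["pixels"][50:300,160:480],(768,600)))
    W=ctrl.read_camera("wrist"); cv2.imwrite(f"pics/w{k}.png",W["pixels"])
    for d in ctrl.landmark_of("ramekin","wrist"): print(d["centre"],d["score"],atz(ray(W,d["centre"]),.047))
    rs.append(ray(W,ctrl.landmark_of("ramekin","wrist")[0]["centre"]))
    m=ctrl.masks_of("ramekin","wrist")[0]; print(m["box"],m["score"])
    np.save(f"m{k}.npy",m["pixels"])
print(tri(rs)); print(ctrl.state()["time"],ctrl.state()["joints"])
E
```

```text
[319.3, 194.5] 0.93 [0.48760074 0.09666536 0.047     ]
[318.9, 188.0, 71.3, 69.2] 0.95
[245.7, 221.7] 0.61 [0.48820592 0.09456189 0.047     ]
[250.8, 214.6, 74.4, 70.1] 0.57
(array([0.4872844 , 0.09483646, 0.04958298]), [np.float64(0.001014407597753468), np.float64(0.0010144075977534576)])
4.6667 [ 3.85469927e-02  1.26261784e-01 -4.99313825e-01  9.44830739e-01
 -2.30809722e-05 -1.18297263e+00]
```

View pics/s2.png

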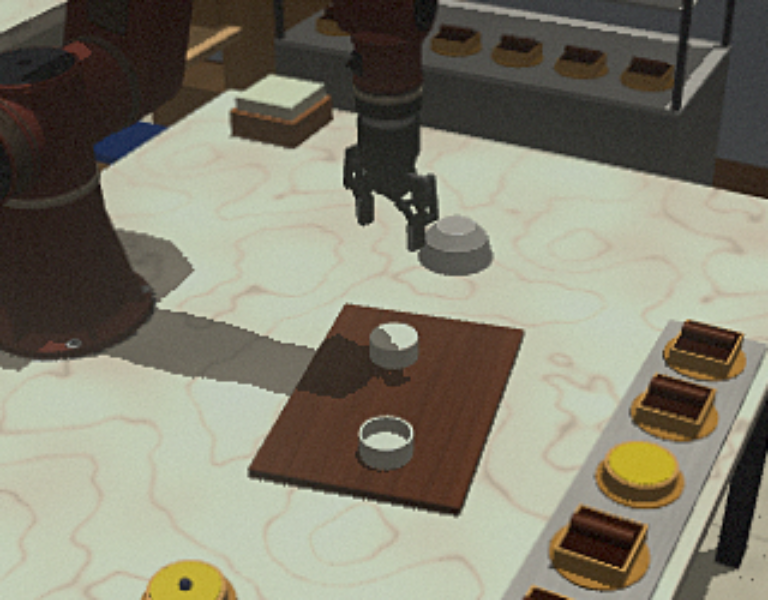

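View pics/w0.png

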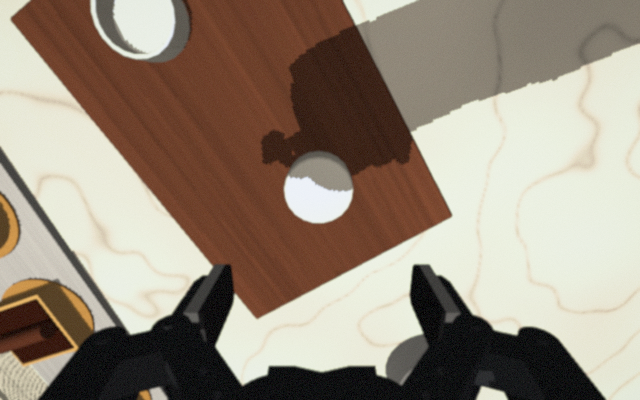

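The gripper is Robotiq-like with no physical camera body on it. In the wrist view the ramekin disc is centred at about (319,188). I'll refine its pose by fitting the cylinder silhouette in both wrist views.

```bash
python3 - <<'E'
from h import *
from scipy.optimize import least_squares
phi=np.deg2rad(-110)
V=[]
# rebuild camera poses: view 1 = now; view 0 = now shifted by the measured offset
W=ctrl.read_camera("wrist"); s=ctrl.state(); M=tool(phi,0); u=np.array([np.cos(phi),np.sin(phi),0])
x1=np.array(W["xyz"]); x0=x1+(np.array([.484,.093,.20])-s["ee_pos"])
K=np.array([[W["fx"],0,W["cx"]],[0,W["fy"],W["cy"]],[0,0,1]]); D=np.array(W["distortion"])
Rw=np.diag([1,-1,-1])@R.from_quat(W["orientation"]).as_matrix().T
a=np.linspace(0,2*np.pi,90)
def hull(x,y,zt,cam):
    P=np.vstack([np.c_[x+r*np.cos(a),y+r*np.sin(a),0*a+z] for r,z in ((.0315,zt),(.033,zt-.003),(.033,zt-.032))])
    q=cv2.projectPoints(P,cv2.Rodrigues(Rw)[0],-Rw@cam,K,D)[0].astype(np.float32); return cv2.convexHull(q)
C=[]
for k in (0,1):
    im=cv2.imread(f"pics/w{k}.png"); S=cv2.cvtColor(im,cv2.COLOR_BGR2HSV)[...,1]
    near=cv2.dilate(np.load(f"m{k}.npy").astype(np.uint8),np.ones((15,15)))
    m=((S<75)&(near>0)).astype(np.uint8)
    c=max(cv2.findContours(m,0,cv2.CHAIN_APPROX_NONE)[0],key=cv2.contourArea); c=cv2.convexHull(c)
    C.append(c.reshape(-1,2)); print(k,cv2.boundingRect(c),cv2.contourArea(c))
def res(p,free=True):
    return np.concatenate([[cv2.pointPolygonTest(hull(*p,cam),(float(x),float(y)),True)+.0 for x,y in c] for c,cam in zip(C,(x0,x1))])
f=least_squares(res,[.487,.094,.047],x_scale=.01,diff_step=1e-3,loss='soft_l1'); print(f.x,np.abs(f.fun).mean())
g=least_squares(lambda p:res([*p,.047]),[.487,.094],x_scale=.01,diff_step=1e-3,loss='soft_l1'); print(g.x,np.abs(g.fun).mean())
E
```

```text
0 (283, 151, 71, 73) 3965.5
1 (213, 179, 71, 72) 3884.5
[0.48782345 0.09396717 0.04713664] 0.259772333375126
[0.48785307 0.09400553] 0.262791827127593
```

```bash
cat >> h.py <<'E'
phi=np.deg2rad(-110); u=np.array([np.cos(phi),np.sin(phi),0]); A=np.deg2rad(66); B=np.deg2rad(68)
C0=np.array([.4878,.0940,.040])
def tcp(c,t,back=0): return c-tool(phi,t)[:,2]*(.001+back)
def go(c,t,back=0,rate=.15,guard=None): return ctrl.servo_line(tcp(c,t,back),rate=rate,rotation=quat(tool(phi,t),1),guard=guard)
E
python3 - <<'E'
from h import *
up=np.array([0,0,.12])
ctrl.reach(tcp(C0+up,A,.11),quat(tool(phi,A),1))
go(C0,A,.11,.2)
print(ctrl.state()["time"],ctrl.state()["joints"])
p=ctrl.read_camera("scene"); cv2.imwrite("pics/s3.png",cv2.resize(p["pixels"][90:290,200:460],(780,600)))
W=ctrl.read_camera("wrist"); cv2.imwrite("pics/w3.png",W["pixels"])
E
```

```text
Traceback (most recent call last):
host.IKError: the arm cannot take that pose within its joint ranges
```

```bash
python3 - <<'E'
from h import *
up=np.array([0,0,1.])
D=np.deg2rad
for pd in list(range(-135,-40,7))+list(range(50,140,7)):
    ph=D(pd); o=[];
    for n,(z,t,b) in enumerate([(0,66,0),(0,66,.07),(0,66,.11),(.05,66,.07),(.09,50,.0),(.09,0,0),(.09,-50,0),(.03,-68,0),(0,-68,0),(0,-68,.1)]):
        M=tool(ph,D(t)); j=ctrl.solve_ik(C0+up*z-M[:,2]*(.001+b),quat(M,1)); o.append(j)
    bad=[n for n,j in enumerate(o) if j is None]
    print(pd,bad,'' if bad else [np.round(o[k],2).tolist() for k in (0,2,8)])
E
```

```text
-135 [0, 1, 2, 3] 
-128 [1, 2, 3] 
-121 [1, 2, 3] 
-114 [1, 2, 3] 
-107 [2] 
-100 [] [[0.49, 1.15, 0.23, 1.59, -0.8, -0.48], [0.6, 1.24, 0.58, 1.92, -0.71, -0.39], [-0.56, 0.92, -0.42, 0.97, 1.04, -2.39]]
-93 [] [[0.52, 1.1, 0.11, 1.47, -0.87, -0.56], [0.65, 1.17, 0.41, 1.78, -0.77, -0.45], [-0.53, 0.97, -0.29, 1.15, 0.97, -2.51]]
-86 [] [[0.55, 1.04, -0.02, 1.32, -0.94, -0.66], [0.69, 1.09, 0.25, 1.64, -0.84, -0.52], [-0.49, 1.02, -0.17, 1.3, 0.9, -2.61]]
-79 [] [[0.58, 0.98, -0.15, 1.14, -1.01, -0.79], [0.73, 1.02, 0.09, 1.49, -0.9, -0.6], [-0.46, 1.07, -0.05, 1.43, 0.83, -2.68]]
-72 [] [[0.6, 0.92, -0.29, 0.92, -1.07, -0.95], [0.77, 0.95, -0.07, 1.32, -0.96, -0.7], [-0.42, 1.12, 0.06, 1.55, 0.76, -2.75]]
-65 [] [[0.61, 0.86, -0.44, 0.65, -1.12, -1.16], [0.8, 0.88, -0.23, 1.13, -1.02, -0.82], [-0.38, 1.16, 0.18, 1.65, 0.69, -2.8]]
-58 [] [[0.62, 0.8, -0.61, 0.3, -1.15, -1.42], [0.83, 0.81, -0.4, 0.9, -1.08, -0.98], [-0.34, 1.21, 0.29, 1.75, 0.62, -2.85]]
-51 [9] 
-44 [9] 
50 [7, 8, 9] 
57 [9] 
64 [9] 
71 [9] 
78 [] [[-0.56, 0.88, -0.48, 0.87, 1.03, 0.84], [-0.75, 0.87, -0.35, 1.21, 0.9, 0.6], [0.49, 1.2, 0.29, 1.68, -0.79, 2.72]]
85 [] [[-0.53, 0.93, -0.35, 1.06, 0.97, 0.71], [-0.7, 0.92, -0.2, 1.36, 0.85, 0.53], [0.52, 1.14, 0.17, 1.55, -0.86, 2.65]]
92 [] [[-0.5, 0.98, -0.23, 1.22, 0.91, 0.6], [-0.65, 0.98, -0.06, 1.49, 0.79, 0.46], [0.55, 1.09, 0.05, 1.41, -0.94, 2.56]]
99 [] [[-0.46, 1.03, -0.11, 1.35, 0.84, 0.52], [-0.6, 1.04, 0.09, 1.61, 0.73, 0.41], [0.58, 1.03, -0.08, 1.25, -1.01, 2.44]]
106 [] [[-0.43, 1.07, 0.01, 1.47, 0.77, 0.45], [-0.54, 1.11, 0.24, 1.73, 0.67, 0.36], [0.6, 0.97, -0.22, 1.04, -1.08, 2.3]]
113 [] [[-0.39, 1.12, 0.12, 1.58, 0.7, 0.38], [-0.49, 1.17, 0.4, 1.85, 0.61, 0.32], [0.62, 0.91, -0.37, 0.78, -1.13, 2.1]]
120 [] [[-0.35, 1.16, 0.23, 1.68, 0.63, 0.33], [-0.44, 1.24, 0.56, 1.97, 0.55, 0.28], [0.63, 0.84, -0.54, 0.44, -1.17, 1.85]]
127 [2] 
134 [1, 2, 3]
```

```bash
sed -i 's/deg2rad(-110)/deg2rad(-97)/' h.py; python3 - <<'E'
from h import *
up=np.array([0,0,.06])
ctrl.reach(tcp(C0+up,A,.09),quat(tool(phi,A),1))
go(C0,A,.09,.2)
print(ctrl.state()["time"],ctrl.state()["joints"])
p=ctrl.read_camera("scene"); cv2.imwrite("pics/s3.png",cv2.resize(p["pixels"][90:290,200:460],(780,600)))
W=ctrl.read_camera("wrist"); cv2.imwrite("pics/w3.png",W["pixels"])
E
```

```text
6.4333 [ 0.6016913   1.18727478  0.43668314  1.79968066 -0.75286378 -0.43042798]
```

View pics/s3.png

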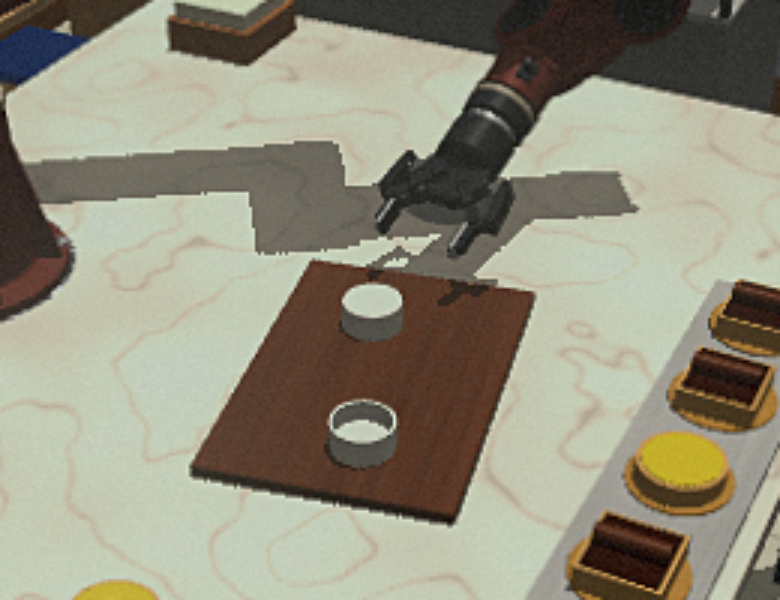

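View pics/w3.png

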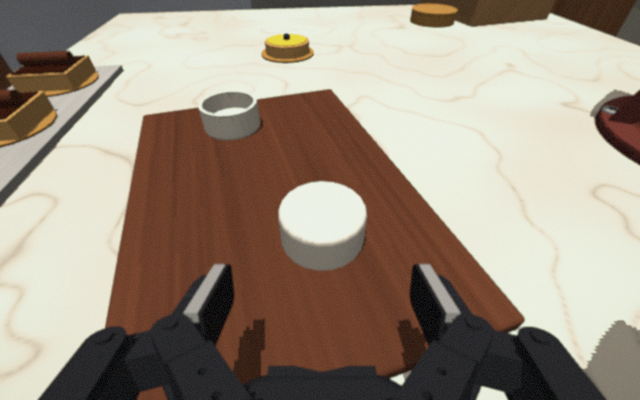

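The ramekin, at (322,225) in the wrist view, is centred between the open fingers, and the scene view shows the arm well clear. Now the approach and grip.

```bash
python3 - <<'E'
from h import *
f0=np.array(ctrl.state()["ft_force"])
print(go(C0,A,0,.08,guard=8)); s=ctrl.state(); print(s["ee_pos"]-tcp(C0,A),s["ft_force"]-f0)
ctrl.gripper_to(.05); s=ctrl.state(); print(s["time"],s["finger_gap"],s["gripper_force"],s["ft_force"])
go(C0+[0,0,.02],A,0,.06); s=ctrl.state(); print(s["time"],s["finger_gap"],s["gripper_force"],s["ft_force"])
W=ctrl.read_camera("wrist"); cv2.imwrite("pics/w4.png",W["pixels"])
E
```

```text
False
[0.00017285 0.00040579 0.00010889] [ 0.38411743  0.82917679 -1.19412192]
8.1583 0.06275124330594808 64.42688627634197 [-0.41345491  4.00044322  5.89692173]
8.6417 0.06258663663614683 65.18670807592571 [ 0.62778029  0.04845165 -1.48850241]
```

View pics/w4.png

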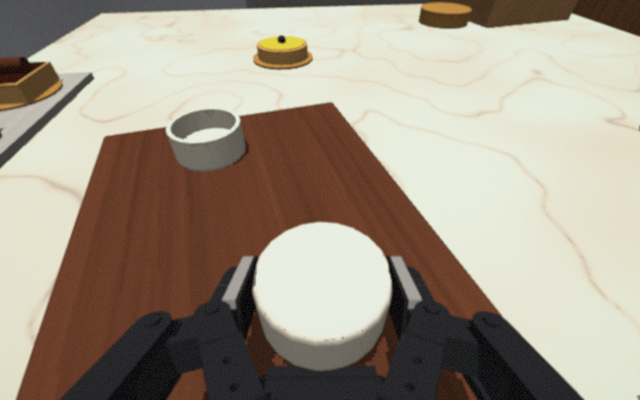

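```bash
python3 - <<'E'
from h import *
P=C0-.0145*u
go(C0+[0,0,.10],np.deg2rad(45),0,.08)
for t in (0,-45): go(P+[0,0,.10],np.deg2rad(t),0,.02) if False else ctrl.reach(tcp(P+[0,0,.10],np.deg2rad(t)),quat(tool(phi,np.deg2rad(t)),1))
ctrl.reach(tcp(P+[0,0,.05],-B),quat(tool(phi,-B),1))
s=ctrl.state(); print(s["time"],s["finger_gap"],s["gripper_force"])
p=ctrl.read_camera("scene"); cv2.imwrite("pics/s5.png",cv2.resize(p["pixels"][90:290,200:460],(780,600)))
W=ctrl.read_camera("wrist"); cv2.imwrite("pics/w5.png",W["pixels"])
E
```

```text
11.8333 0.06275914844233295 66.0224729636684
```

View pics/s5.png

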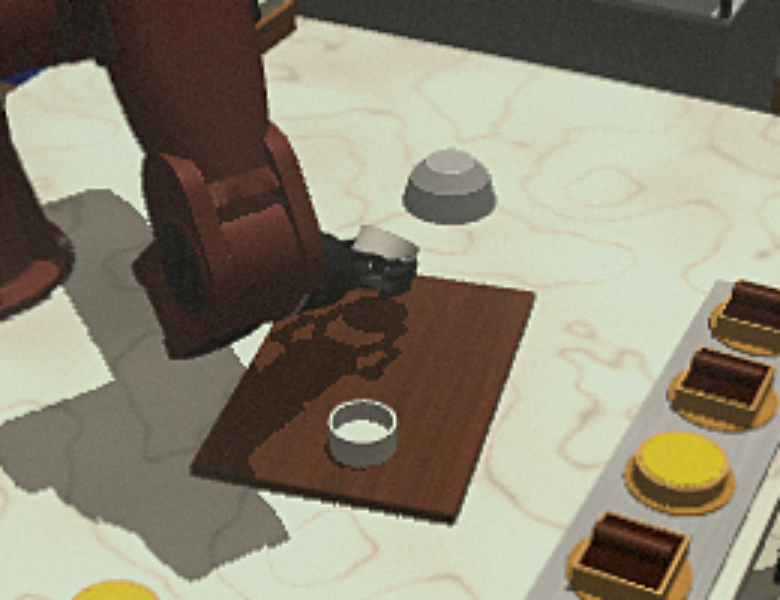

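View pics/w5.png

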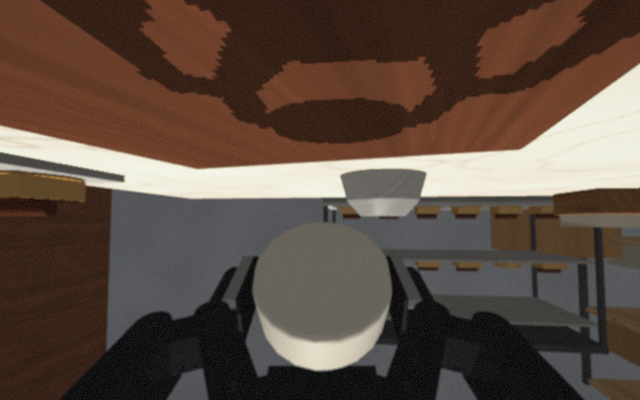

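```bash
python3 - <<'E'
from h import *
S=ctrl.read_camera("scene"); o,d=ray(S,(260,208)); P=C0-.0145*u
n=np.array([-u[1],u[0],0]); 
for off in (-.05,0,.05): print("wrist low pt",o+d*((P+off*n-o)@n)/(d@n))
f0=np.array(ctrl.state()["ft_force"])
go(P+[0,0,.010],-B,0,.08,guard=10)
hit=go(P-[0,0,.006],-B,0,.015,guard=3)
s=ctrl.state(); print(hit,s["time"],s["ee_pos"]-tcp(P,-B),s["ft_force"]-f0,s["finger_gap"])
E
```

```text
wrist low pt [ 0.40789986 -0.14645894  0.09993091]
wrist low pt [ 0.45108047 -0.2050566   0.15217982]
wrist low pt [ 0.49426107 -0.26365426  0.20442874]
True 13.2167 [7.79467125e-05 4.41971983e-06 3.31618123e-03] [-1.11464482 -1.96896475  4.28930996] 0.0623738924892457
```

Contact came at a grip height of 43 mm against 42 mm predicted, so the foot's edge is on the board at about 46° from upright. Releasing.

```bash
python3 - <<'E'
from h import *
P=C0-.0145*u+[0,0,.0033]
ctrl.gripper_to(.085); ctrl.dwell(.6)
W=ctrl.read_camera("wrist"); cv2.imwrite("pics/w6.png",W["pixels"])
s=ctrl.state(); print(s["time"],s["finger_gap"],s["ft_force"])
E
```

```text
14.225 0.08514909867986772 [-0.71010572  1.00347362 -0.17701727]
```

View pics/w6.png

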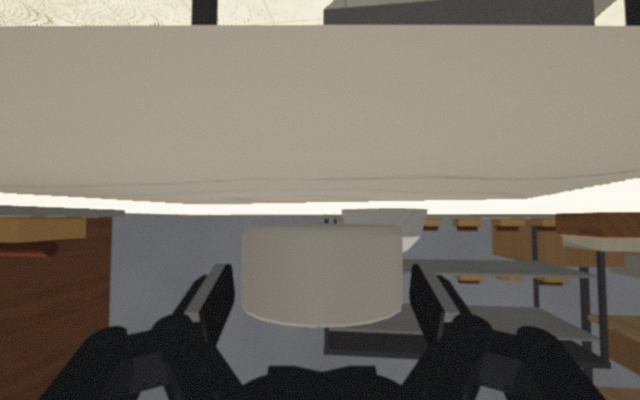

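The wrist view (inverted) shows the ramekin standing level at about (322,270), free between the open fingers. Retracting along the tool axis, then checking.

```bash
python3 - <<'E'
from h import *
P=C0-.0145*u+[0,0,.0035]
f0=np.array(ctrl.state()["ft_force"])
print(go(P,-B,.09,.08,guard=8))
go(P+[0,0,.10],-B,.09,.15)
ctrl.reach(np.array([.30,-.25,.30]),quat(tool(phi,0),1)); ctrl.dwell(.3)
S=ctrl.read_camera("scene");T=ctrl.read_camera("top")
a=cv2.resize(S["pixels"][110:270,210:430],(770,560),interpolation=cv2.INTER_CUBIC); cv2.imwrite("pics/s7.png",a)
for t,s0 in [("ramekin",0),("twin",0),("mixing_bowl",0),("tart",0)]:
    print(t,[(np.round(d["centre"],1).tolist(),round(d["score"],2)) for c in("scene","top") for d in ctrl.landmark_of(t,c)])
s=ctrl.state(); print(s["time"],s["finger_gap"],s["qvel"])
E
```

```text
False
ramekin [([326.7, 198.5], 0.58), ([283.0, 201.9], 0.57)]
twin [([317.1, 239.2], 0.62), ([346.5, 168.0], 0.62)]
mixing_bowl [([348.9, 143.0], 0.66), ([182.3, 217.7], 0.81), ([281.2, 200.4], 0.69), ([447.2, 198.6], 0.26)]
tart [([237.2, 304.6], 0.72), ([444.9, 199.4], 0.97)]
18.4333 0.0848938424524342 [ 0.00105332  0.00096382  0.00149381  0.00028206 -0.00128462  0.00152555]
```

View pics/s7.png

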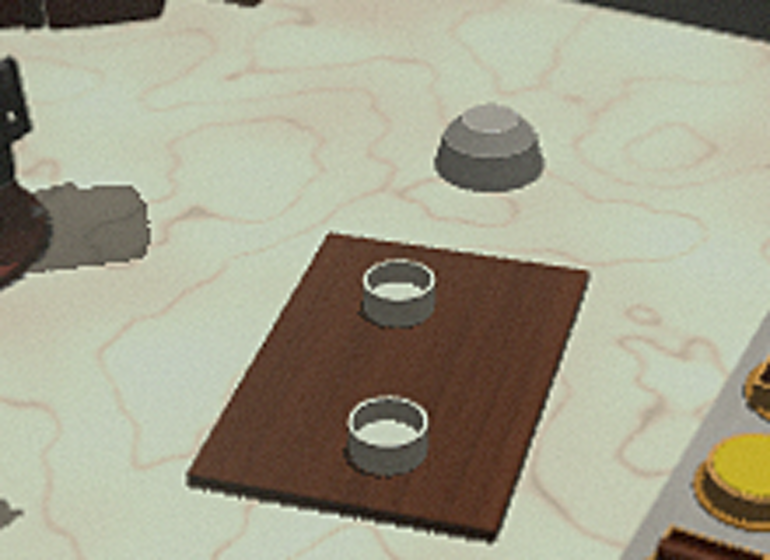

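Both ramekins now stand mouth-up on the board, at crop (398,293) and (388,435). The bowl, twin and tart have not moved.

```bash
python3 -c "
from workcell import ctrl
print(ctrl.close_job())"
```

```text
the job is handed in; nothing more can be done
None
```

The upside-down ramekin now stands mouth-up on its foot on the board: I set its foot's edge on the board and let it rock upright. The other ramekin, the bowl and the tart look unmoved in the final camera check, and the job was handed in at about 18.4 s of the 38 s limit.

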